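# Empty the tray of used vials into the push-release bin

### The arm

A 7-joint arm with a two-finger parallel gripper is mounted at the origin on the work surface. World frame = base frame: x ahead of the robot, y to its left, z up, the work surface at z = 0. Lengths are in m, angles in rad, forces in N, time in s.
With the tool pointing down it reaches from about 0.4 to 0.75 m from the base axis. Payload 19.5 kg.
Tool frame: the origin (TCP) lies midway between the tips of the shut fingers; the grasp point (between the pads) lies behind it (env.pinch_z is the z of the grasp point in the tool frame, in m); z points along the fingers, y is the line along which they close (so a half turn about z gives the same grasp; the last joint's range is limited). The gripper opens to 85 mm and grips with 20 to 120 N. Pads are 22 mm wide; open, the fingers measure 114 mm over their backs; the gripper's body (76 mm by 85 mm) begins 54 mm behind the grasp point. The pads swing forward as they close: fully open they stand 13 mm farther back than shut.
Start: joints at [-1.369, 0.707, -0.028, 1.485, 0.022, 0.951, -0.075], TCP at [0.139, 0.558, 0.231] pointing down, gripper open.
Joint ranges: [-2.71, 2.71], [-0.32, 2.16], [-1.57, 1.52], [0, 2.45], [-1.46, 4.6], [0, 2.02], [-2.83, 2.83]. Speed limits (rad/s): [1.89, 1.89, 2.57, 2.57, 3.01, 3.01, 3.01].

### API

Orientations are given as a unit quaternion [w, x, y, z].
In Python, from workcell import env gives the robot as it stands. The module is installed in compiled form; this text tells all that it offers.
- The arm moves only by the tool drive_tool, never from a script. Its argument "targets" is a list of rows, each an object of numbers: "x", "y", "z": the shift along the world's x, y, z in mm; "spin": the turn about the world's z in rad; "claw": the opening in per cent of the stroke, from 0 (shut) to 100 (fully open). A call has 1 to 12 rows; each row shifts and turns the commanded pose from where the row before left it; what a row does not reach is not made up. A row lasts 1/8 s, in which the tool goes at most 62.5 mm and 10.7 degrees, less where a joint would pass 70% of its speed; a pose out of reach is approached as far as the arm can. A call is refused whole if a number of a shift passes 62.5 or a number of a turn 0.188, either way. A call with a gripper value outside its range is refused whole. The fingers move at their own pace and stop on an object; "squeeze" is the grip in N (left out, the last holds). Time passes only in rows, so rows that do not move let the fingers close. It gives the time, the measured TCP pose, the force, the opening and the grip force at its end, in the units of the state.
- env.state(): the state, without advancing time (a new reading comes with each control period).
- env.read_camera(name): name is "side" or "top"; returns (picture, depth): 400x640x3 uint8, blue, green, red; 400x640 float32, m along the optical axis (not along the pixel's ray), 0 where there is no reading.
- env.camera_info(name): a dict with "mtx" (3x3 intrinsics, pixels), "extrinsics" (4x4, takes a point from world to camera coordinates). Camera axes: x right, y down, z forward; pixel columns grow to the right and rows downward; lengths in m; the calibration is good to about 2 mm. A picture is of the moment at which its call begins. camera_info takes no time and is no camera call.
- env.finish_job(): hands the job in; it is judged then, once.
The state is a dict: "clock": time; "joint_pos": joint angles; "dq": joint speeds; "tau": joint torques, N m; "ee_pos": TCP position; "orientation": TCP orientation; "force": force on the tool from outside, world axes, zero at the start; "wrist_torque": the same for the moment, N m; "opening": finger opening in m; "finger_force": force on a finger pad.
Only numpy, scipy, OpenCV 4.12 (cv2) and the standard library are available. Lean on these libraries where they do the work, as an engineer would, in place of code of your own. Each camera call takes 0.05 s, during which the arm holds its last target. There are 200 camera calls.

### The job

Press the red paddle on the used-vial bin so its lid pops open, then pick up the blue tray and tip all six vials into the bin. Set the empty tray back down upright on the teal mat without dropping it, leave the bin's lid open, and leave the bottle, beaker and jar where they stand.

Things in the scene. Friction and masses are not known exactly. Their poses are not given: they have to be found in the camera images.
- bin: White plastic bench-top bin for used vials, fixed to the bench. 200 mm along its own x, 190 mm along its own y, 110 mm high, 5 mm walls and floor. Origin: centre of its underside, z up. Its -x side (towards the mat) carries the red release paddle; the lid is hinged along the rim of its +x side.
- bin_mouth (a point): Centre of the bin's open top, at rim height (110 mm above the bin's underside); same axes as the bin.
- lid (a joint): Teal lid of the bin (198 x 186 x 6 mm), sprung to open and damped. 0 = shut; when latched it reads about 0.00 to 0.02 rad; once unlatched it swings up by itself in about 1 to 2 s to 1.9 rad (leaning back past upright) and stays there. It cannot be opened while latched.
- lid_edge (a point): Middle of the lid's free edge (top face), at the bin's -x side while shut; 200 mm from the hinge.
- release (a joint): Angle of the red release paddle: 0 = at rest, 0.32 = fully down. It is a sprung rocker pivoting 14 mm outside the bin's -x wall; pressing its pad down about 8 mm (0.2 rad, about 5 N; about 7 N at its stop) draws a hook off the lid's front tongue and the lid pops up.
- release_pad (a point): Where to press: on the top face of the paddle's flat red pad (54 mm out from the bin by 50 mm wide, 88 mm above the bench), 56 mm outside the bin's -x wall.  Leave room over the lid's edge for it to rise.
- mat: Teal bench mat, fixed, 280 x 190 x 3 mm; origin at the centre of its underside, long side along its x.
- tray: Blue plastic scoop tray, 0.11 to 0.22 kg empty, holding the vials. Origin: underside, tray middle; x points to the pouring end, z up. Floor 4 mm thick, inside 100 mm wide, flat from x = -64 to +45 mm, then ramping up 20 degrees to an open pouring lip. Side walls 34 mm high (108 mm over them), back wall 38 mm high at x = -67 mm, with the white handle plate on top.
- tray_grip (a point): Middle of the white handle plate: 50 mm wide (along y), 10 mm thick, leaning back 30 degrees from upright (up and towards -x) for 62 mm from the back wall's top. At x = -86, y = 0, z = +69 mm of the tray; axes as the tray's. Pinch the plate across its thickness, fingers pointing down along it (so leaning 30 degrees); 45 N holds well.
- tray_lip (a point): Middle of the pouring lip's edge, x = +83.5, z = +16.5 mm of the tray; axes as the tray's. The vials slide or roll out when the tray is tipped, lip down, by 50 to 75 degrees; how far depends on friction.
- vial0: Used, capped glass sample vial, 38 mm long, 20 mm in diameter (cap 21 mm), about 16 g, lying in the tray. Origin: on its axis at mid length; its x runs along the axis towards the cap.
- vial1: Used, capped glass sample vial, 38 mm long, 20 mm in diameter (cap 21 mm), about 16 g, lying in the tray. Origin: on its axis at mid length; its x runs along the axis towards the cap.
- vial2: Used, capped glass sample vial, 38 mm long, 20 mm in diameter (cap 21 mm), about 16 g, lying in the tray. Origin: on its axis at mid length; its x runs along the axis towards the cap.
- vial3: Used, capped glass sample vial, 38 mm long, 20 mm in diameter (cap 21 mm), about 16 g, lying in the tray. Origin: on its axis at mid length; its x runs along the axis towards the cap.
- vial4: Used, capped glass sample vial, 38 mm long, 20 mm in diameter (cap 21 mm), about 16 g, lying in the tray. Origin: on its axis at mid length; its x runs along the axis towards the cap.
- vial5: Used, capped glass sample vial, 38 mm long, 20 mm in diameter (cap 21 mm), about 16 g, lying in the tray. Origin: on its axis at mid length; its x runs along the axis towards the cap.
- amber_bottle: Bystander: amber reagent bottle, 68 mm diameter, 150 mm high, origin under its centre. Leave standing where it is.
- beaker: Bystander: glass beaker, 68 mm diameter, 85 mm high, origin under its centre. Leave standing where it is.
- blue_cap_jar: Bystander: white jar with blue cap, 48 mm diameter, 70 mm high, origin under its centre. Leave standing where it is.
There are look-alikes about, which are no part of the job. What is shaped like the vial5 but purple is not meant.

How it is judged:
On the way, in this order (a step that is already met when the one before it is completed fails the run):
1. the bin's lid has been released and stands open (value of joint lid above 1.3 rad), for 0.2 s.
2. the tray is tipped at the bin (angle between tray's own z axis and vertical above 0.35 rad and horizontal distance between tray_lip and bin_mouth below 0.16 m and height (world z) of tray_lip above 0.1 m), for 0.02 s.
3. all six vials are inside the bin (x of vial0 in the frame of bin between -0.096 and 0.096 m and y of vial0 in the frame of bin between -0.091 and 0.091 m and z of vial0 in the frame of bin between 0 and 0.105 m and x of vial1 in the frame of bin between -0.096 and 0.096 m and y of vial1 in the frame of bin between -0.091 and 0.091 m and z of vial1 in the frame of bin between 0 and 0.105 m and x of vial2 in the frame of bin between -0.096 and 0.096 m and y of vial2 in the frame of bin between -0.091 and 0.091 m and z of vial2 in the frame of bin between 0 and 0.105 m and x of vial3 in the frame of bin between -0.096 and 0.096 m and y of vial3 in the frame of bin between -0.091 and 0.091 m and z of vial3 in the frame of bin between 0 and 0.105 m and x of vial4 in the frame of bin between -0.096 and 0.096 m and y of vial4 in the frame of bin between -0.091 and 0.091 m and z of vial4 in the frame of bin between 0 and 0.105 m and x of vial5 in the frame of bin between -0.096 and 0.096 m and y of vial5 in the frame of bin between -0.091 and 0.091 m and z of vial5 in the frame of bin between 0 and 0.105 m), for 0.2 s.
At the end, for the whole second after the job is handed in: All six vials lie at rest inside the bin (below its rim), the lid stands open (above 1.3 rad), and the tray stands at rest on the mat, upright within 0.1 rad, its middle within 76 mm (along the mat's length) and 40 mm (across) of the mat's centre (all of step 3 and linear speed of each of vial0, vial1, vial2, vial3, vial4, vial5 below 0.05 m/s and x of tray in the frame of mat between -0.076 and 0.076 m and y of tray in the frame of mat between -0.04 and 0.04 m and height (world z) of tray below 0.012 m and angle between tray's own z axis and vertical below 0.1 rad and linear speed of tray below 0.03 m/s and value of joint lid above 1.3 rad); the robot touches nothing.
It fails at once if the amber bottle is shifted by more than 30 mm or tipped (distance of amber_bottle from where it was at the start of the episode above 0.03 m or angle between amber_bottle's own z axis and vertical above 0.3 rad).
It fails at once if the beaker is shifted by more than 30 mm or tipped (distance of beaker from where it was at the start of the episode above 0.03 m or angle between beaker's own z axis and vertical above 0.3 rad).
It fails at once if the blue cap jar is shifted by more than 30 mm or tipped (distance of blue_cap_jar from where it was at the start of the episode above 0.03 m or angle between blue_cap_jar's own z axis and vertical above 0.3 rad).
It fails at once if the tray is dropped or thrown (falls faster than 0.6 m/s out of the fingers) (contact force between the fingers and tray below 0.1 N and linear speed of tray above 0.6 m/s).
It also fails if it takes over 64 s, if anything falls off the work surface, if the arm or the gripper's body presses on something with over 40 N, if the wrist force passes 120 N, or if a joint passes its speed limit or range.

## Working session

There is one attempt and no reset: what is moved stays moved. The work goes in short steps, Python scripts to look and compute and a tool call to move; the robot and the scene stay as the last step left them, time stands still between calls to the robot, and variables do not carry over. Pictures are saved under pics/ and viewed, at most 10 in all, crops included, and the job is handed in when it is done.

Besides the shell and the picture viewer there is one more tool, called after "Emit:" as name([rows], argument=value, ...), one row to a line, values as JSON. drive_tool: Moves the arm, as the interface text tells. Its arguments: {"type":"object","properties":{"targets":{"type":"array","items":{"type":"object","properties":{"x":{"type":"number"},"y":{"type":"number"},"z":{"type":"number"},"spin":{"type":"number"},"claw":{"type":"number"}}}},"squeeze":{"type":"number"}},"required":["targets"]}

```bash
mkdir -p pics; cat > h.py <<'E'
import numpy as np, cv2
from workcell import env
def grab(n):
    im,d=env.read_camera(n); ci=env.camera_info(n); return im,d,np.array(ci["mtx"]),np.array(ci["extrinsics"])
def cloud(d,K,E):
    v,u=np.mgrid[:d.shape[0],:d.shape[1]]
    c=np.stack([(u-K[0,2])/K[0,0]*d,(v-K[1,2])/K[1,1]*d,d],-1)
    R,t=E[:3,:3],E[:3,3]
    return (c-t)@R   # world
E
python3 - <<'E'
from h import *
s=env.state(); print(s, env.pinch_z)
for n in("top","side"):
    im,d,K,E=grab(n); cv2.imwrite(f"pics/{n}0.png",im); np.savez(f"{n}0.npz",im=im,d=d,K=K,E=E)
    print(n,-E[:3,:3].T@E[:3,3],E[2,:3])
E
```

```text
{'clock': 0.0, 'joint_pos': array([-1.36869296,  0.70705369, -0.02761764,  1.48497337,  0.02201271,
        0.95088433, -0.0755028 ]), 'dq': array([ 0.00114042,  0.00153158, -0.00147989,  0.00078817, -0.00070051,
       -0.00054381, -0.0002368 ]), 'tau': array([ 3.86455831e-04, -8.83223605e+01,  1.23446524e+00, -2.36167073e+01,
        1.68800825e-02,  6.50603761e-03,  3.16418550e-06]), 'ee_pos': array([0.138746  , 0.55775732, 0.23086181]), 'orientation': array([-4.13713057e-05,  1.21597630e-01,  9.92579346e-01, -5.06254271e-04]), 'force': array([0.22005291, 0.07321871, 1.06892719]), 'wrist_torque': array([ 0.06745169, -0.01109702, -0.01716634]), 'finger_force': 0.0, 'opening': 0.08580865586683416} -0.0187
top [0.42463223 0.02225072 1.13041293] [ 0.11654502 -0.01341647 -0.99309479]
side [ 0.23547689 -0.58744933  0.65220195] [ 0.35170426  0.70564694 -0.61511503]
```

View pics/top0.png

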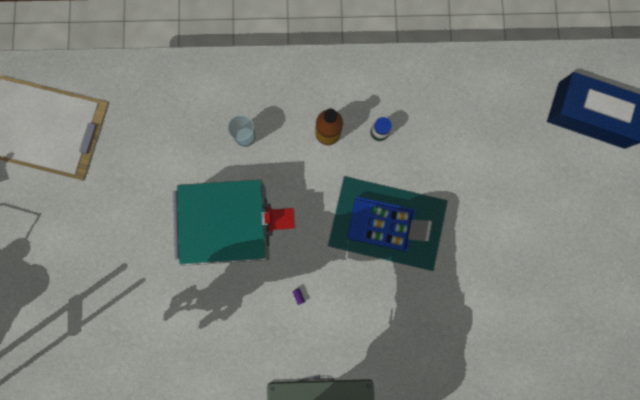

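View pics/side0.png

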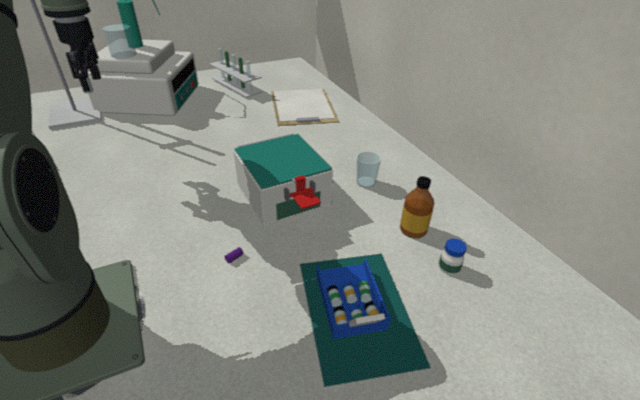

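```bash
python3 - <<'E'
from h import *
z=np.load("top0.npz"); im,d,K,E=[z[k] for k in("im","d","K","E")]
P=cloud(d,K,E); hsv=cv2.cvtColor(im,cv2.COLOR_BGR2HSV).astype(int); H,S,V=[hsv[...,i] for i in range(3)]
X,Y,Z=[P[...,i] for i in range(3)]
def rep(n,m):
    m=m.astype(np.uint8); c,_=cv2.findContours(m,cv2.RETR_EXTERNAL,cv2.CHAIN_APPROX_NONE)
    c=max(c,key=cv2.contourArea); mm=np.zeros_like(m); cv2.drawContours(mm,[c],-1,1,-1); mm=(mm>0)&(m>0)
    q=P[mm]; r=cv2.minAreaRect((q[:,:2]*1000).astype(np.float32)); print(n,mm.sum(),"rect",np.round(r[0],1),np.round(r[1],1),round(r[2],1),"zmed",np.round(np.percentile(q[:,2],[5,50,95])*1000),"px",np.round(c.reshape(-1,2).mean(0)))
teal=(H>75)&(H<95)&(S>120)
rep("lid",teal&(Z>.09)); rep("mat",teal&(Z<.03))
rep("red",((H<8)|(H>172))&(S>150)&(Z>.05))
tr=(H>105)&(H<130)&(S>120)&(V>50)
reg=(Y<0.0)&(Y>-.35)&(X>.35)&(X<.55)
rep("tray",tr&reg); rep("plate",reg&(Z>.045)&(S<90))
rep("tray-all",reg&(Z>.006)&(S*0==0))
for n,r in(("beaker",(225,258,112,148)),("bottle",(312,346,105,146)),("jar",(370,394,114,142))):
    q=P[r[2]:r[3],r[0]:r[1]].reshape(-1,3); q=q[q[:,2]>.02]; print(n,len(q),np.round(np.median(q,0),3),np.round(q.min(0),3),np.round(q.max(0),3))
E
```

```text
lid 6549 rect [525.5 174.6] [310.6 192.5] 88.3 zmed [116. 119. 123.] px [220. 222.]
mat 4016 rect [ 522.6 -186.7] [273.6 184.4] 75.2 zmed [1. 4. 8.] px [388. 223.]
red 541 rect [531.4  88.7] [64.  55.5] 88.7 zmed [ 86.  90. 126.] px [279. 219.]
tray 1373 rect [ 515.8 -163.7] [153.6 104.4] 76.8 zmed [ 5. 11. 39.] px [387. 228.]
plate 403 rect [ 497.  -252.4] [37.8 50.4] 75.9 zmed [49. 76. 95.] px [420. 230.]
tray-all 2424 rect [ 498.5 -191.9] [225.5 105. ] 88.7 zmed [ 7. 23. 86.] px [391. 230.]
beaker 523 [0.773 0.185 0.066] [0.425 0.022 0.02 ] [0.796 0.215 1.13 ]
bottle 782 [ 0.751 -0.035  0.104] [ 0.425 -0.071  0.021] [0.796 0.022 1.13 ]
jar 360 [ 0.757 -0.171  0.069] [ 0.425 -0.197  0.021] [0.785 0.022 1.13 ]
```

```bash
python3 - <<'E'
from h import *
z=np.load("top0.npz"); im,d,K,E=[z[k] for k in("im","d","K","E")]
hsv=cv2.cvtColor(im,cv2.COLOR_BGR2HSV).astype(int); H,S,V=[hsv[...,i] for i in range(3)]
C=-E[:3,:3].T@E[:3,3]
def ray(u,v,h):
    r=E[:3,:3].T@np.linalg.inv(K)@[u,v,1.]; return (C+r*(h-C[2])/r[2])[:2]*1000
def rect(m,h,box):
    mm=np.zeros(m.shape,np.uint8); a,b,c,e=box; mm[c:e,a:b]=m[c:e,a:b]
    mm=cv2.morphologyEx(mm,cv2.MORPH_OPEN,np.ones((3,3))); v,u=np.nonzero(mm)
    q=np.array([ray(i,j,h) for i,j in zip(u,v)],np.float32); r=cv2.minAreaRect(q)
    print(len(q),np.round(r[0],1),np.round(r[1],1),round(r[2],1))
teal=(H>75)&(H<95)&(S>120)
rect(teal,.116,(170,275,170,270)); rect(teal,.003,(320,455,170,275))
red=((H<8)|(H>172))&(S>150); rect(red,.088,(274,300,200,240)); rect(red,.1,(255,300,200,240))
rect((H>105)&(H<130)&(S>120)&(V>50),.02,(340,430,190,260))
E
```

```text
6544 [526.6 226. ] [183.3 196.8] 2.3
3993 [ 522.6 -186.7] [273.6 184.1] 75.1
388 [531.4  79.7] [45.8 46. ] 88.8
539 [529.4  89.7] [66.6 52.6] 88.8
1865 [ 519.6 -166.5] [158.8 112.9] 76.7
```

Emit:
drive_tool([
  {"x": 32, "y": -40, "spin": -0.13, "claw": 0},
  {"x": 33, "y": -41, "spin": -0.13},
  {"x": 33, "y": -41, "spin": -0.13},
  {"x": 33, "y": -41, "spin": -0.13},
  {"x": 33, "y": -41, "spin": -0.13},
  {"x": 33, "y": -41, "spin": -0.13},
  {"x": 33, "y": -41, "spin": -0.13},
  {"x": 33, "y": -41, "spin": -0.13},
  {"x": 33, "y": -41, "spin": -0.13},
  {"x": 33, "y": -41, "spin": -0.13},
  {"x": 32, "y": -40, "spin": -0.13},
  {"x": 31, "y": -40, "spin": -0.13},
])

```text
schema error: expected keys x, y, z, spin, claw
```

Emit:
drive_tool([
  {"x": 32, "y": -40, "z": 0, "spin": -0.13, "claw": 0},
  {"x": 33, "y": -41, "z": 0, "spin": -0.13, "claw": 0},
  {"x": 33, "y": -41, "z": 0, "spin": -0.13, "claw": 0},
  {"x": 33, "y": -41, "z": 0, "spin": -0.13, "claw": 0},
  {"x": 33, "y": -41, "z": 0, "spin": -0.13, "claw": 0},
  {"x": 33, "y": -41, "z": 0, "spin": -0.13, "claw": 0},
  {"x": 33, "y": -41, "z": 0, "spin": -0.13, "claw": 0},
  {"x": 33, "y": -41, "z": 0, "spin": -0.13, "claw": 0},
  {"x": 33, "y": -41, "z": 0, "spin": -0.13, "claw": 0},
  {"x": 33, "y": -41, "z": 0, "spin": -0.13, "claw": 0},
  {"x": 32, "y": -40, "z": 0, "spin": -0.13, "claw": 0},
  {"x": 31, "y": -40, "z": 0, "spin": -0.13, "claw": 0},
])

```text
clock: 1.6
ee_pos: [0.5316, 0.0676, 0.2311]
orientation: [-0.0, 0.786, 0.618, -0.0]
force: [1.0, 1.0, -0.2]
opening: -0.0004
finger_force: 0.0
```

Emit:
drive_tool([
  {"x": 0, "y": 2, "z": -50, "spin": 0, "claw": 0},
  {"x": 0, "y": 0, "z": -50, "spin": 0, "claw": 0},
  {"x": 0, "y": 0, "z": -30, "spin": 0, "claw": 0},
  {"x": 0, "y": 0, "z": -10, "spin": 0, "claw": 0},
  {"x": 0, "y": 0, "z": -7, "spin": 0, "claw": 0},
  {"x": 0, "y": 0, "z": -7, "spin": 0, "claw": 0},
  {"x": 0, "y": 0, "z": 0, "spin": 0, "claw": 0},
])

```text
clock: 2.48
ee_pos: [0.5311, 0.0711, 0.0781]
orientation: [0.0, 0.784, 0.62, 0.0]
force: [-2.9, 0.1, 7.7]
opening: -0.0002
finger_force: 3.8
```

```bash
python3 - <<'E'
from h import *
s=env.state();print(s["ee_pos"],s["force"])
im,d,K,E=grab("side"); cv2.imwrite("pics/side1.png",im)
E
```

```text
[0.53106517 0.0711429  0.07808853] [-2.90259885  0.07681944  7.66276189]
```

View pics/side1.png

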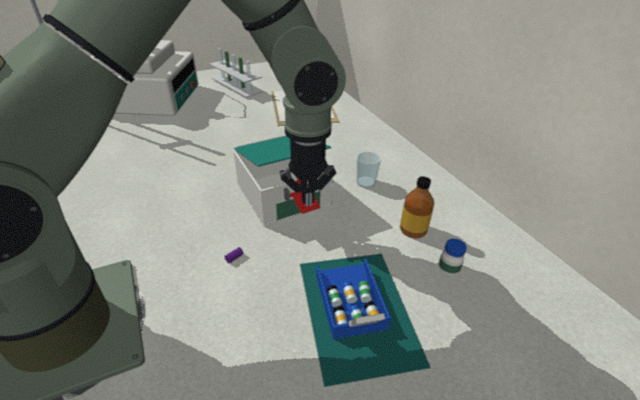

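Emit:
drive_tool([
  {"x": 0, "y": 0, "z": 0, "spin": 0, "claw": 0},
  {"x": 0, "y": 0, "z": 0, "spin": 0, "claw": 0},
  {"x": 0, "y": 0, "z": 0, "spin": 0, "claw": 0},
  {"x": 0, "y": 0, "z": 30, "spin": 0, "claw": 0},
  {"x": 0, "y": -20, "z": 50, "spin": 0, "claw": 0},
  {"x": 0, "y": -40, "z": 40, "spin": 0, "claw": 100},
  {"x": -6, "y": -45, "z": 20, "spin": 0, "claw": 100},
  {"x": -6, "y": -45, "z": 0, "spin": 0, "claw": 100},
  {"x": -6, "y": -45, "z": 0, "spin": 0, "claw": 100},
  {"x": -6, "y": -45, "z": 0, "spin": 0, "claw": 100},
  {"x": -6, "y": -45, "z": 0, "spin": 0, "claw": 100},
  {"x": -6, "y": -40, "z": 0, "spin": 0, "claw": 100},
])

```text
clock: 4.03
ee_pos: [0.4946, -0.2558, 0.2184]
orientation: [0.001, 0.785, 0.62, 0.0]
force: [0.4, 0.6, 0.1]
opening: 0.0854
finger_force: 0.0
```

```bash
python3 - <<'E'
from h import *
s=env.state();print(s["ee_pos"],s["force"],s["opening"])
a=grab("side"); b=grab("top")
cv2.imwrite("pics/both1.png",np.vstack([cv2.resize(a[0],(480,300)),cv2.resize(b[0],(480,300))]))
im,d,K,E=b; P=cloud(d,K,E); 
X,Y,Z=[P[...,i] for i in range(3)]
hsv=cv2.cvtColor(im,cv2.COLOR_BGR2HSV)
m=(Y<-.22)&(Y>-.29)&(X>.44)&(X<.55)&(Z>.045)&(Z<.1)&(hsv[...,1]<90); q=P[m]
print(m.sum(), q.mean(0) if m.sum() else 0, q.min(0), q.max(0))
E
```

```text
[ 0.494648   -0.25580595  0.21839113] [0.38362588 0.5908512  0.09094618] 0.08539591000319012
404 [ 0.49657226 -0.25199397  0.07446805] [ 0.47065726 -0.27462626  0.04547851] [ 0.52358281 -0.22967033  0.09962806]
```

View pics/both1.png

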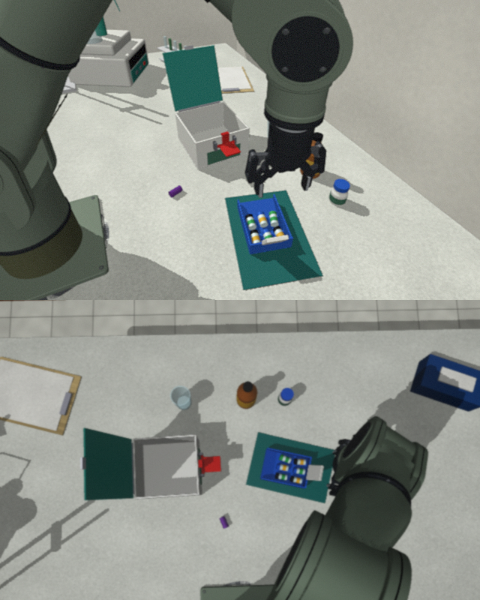

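Emit:
drive_tool([
  {"x": 1, "y": 0, "z": -50, "spin": 0, "claw": 100},
  {"x": 0, "y": 0, "z": -50, "spin": 0, "claw": 100},
  {"x": 0, "y": 0, "z": -40, "spin": 0, "claw": 100},
  {"x": 0, "y": 0, "z": -20, "spin": 0, "claw": 100},
  {"x": 0, "y": 0, "z": -7, "spin": 0, "claw": 100},
  {"x": 0, "y": 0, "z": 0, "spin": 0, "claw": 40},
  {"x": 0, "y": 0, "z": 0, "spin": 0, "claw": 0},
  {"x": 0, "y": 0, "z": 0, "spin": 0, "claw": 0},
  {"x": 0, "y": 0, "z": 0, "spin": 0, "claw": 0},
], squeeze=120)

```text
clock: 5.25
ee_pos: [0.4963, -0.2543, 0.0518]
orientation: [0.001, 0.785, 0.62, 0.0]
force: [-2.5, 0.8, 15.3]
opening: 0.0484
finger_force: 122.8
```

```bash
python3 - <<'E'
from h import *
s=env.state();print(s["ee_pos"],s["force"],s["opening"],s["finger_force"])
a=grab("side"); cv2.imwrite("pics/s2.png",cv2.resize(a[0][200:360,260:460],(800,640))[:600])
E
```

```text
[ 0.49628332 -0.25434241  0.05178259] [-2.48222725  0.76384837 15.25942447] 0.04841735605650101 122.82588243484497
```

View pics/s2.png

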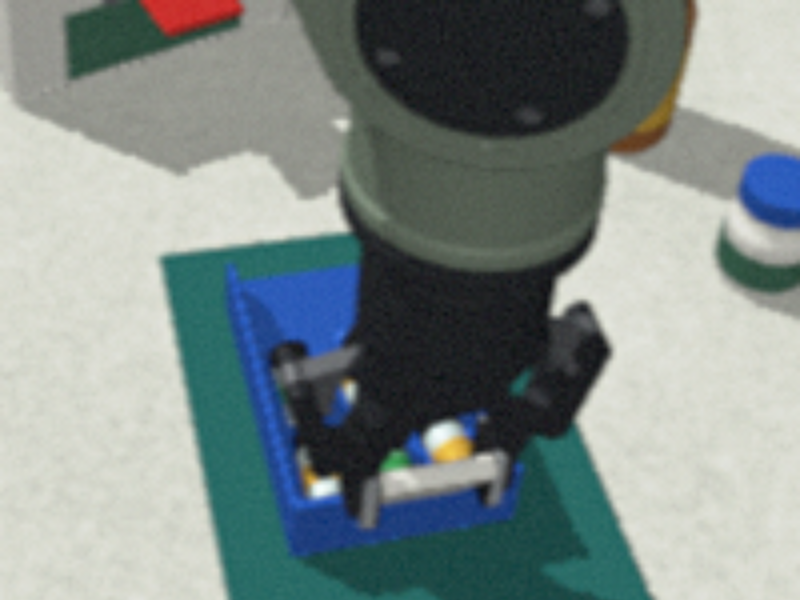

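Emit:
drive_tool([
  {"x": 0, "y": 0, "z": 5, "spin": 0, "claw": 0},
  {"x": 0, "y": 0, "z": 8, "spin": 0, "claw": 0},
  {"x": 0, "y": 0, "z": 8, "spin": 0, "claw": 0},
  {"x": 0, "y": 0, "z": 7, "spin": 0, "claw": 0},
  {"x": 0, "y": 0, "z": 4, "spin": 0, "claw": 0},
  {"x": 0, "y": 0, "z": 0, "spin": 0, "claw": 0},
])

```text
clock: 6.05
ee_pos: [0.4959, -0.254, 0.0825]
orientation: [0.0, 0.784, 0.62, 0.0]
force: [0.1, -0.5, -2.7]
opening: 0.0485
finger_force: 123.8
```

```bash
cat >> h.py <<'E'
def tilt(show=None):
    """tray wall/floor heights from both views: blue points, slope along the tool's x (tray u)"""
    s=env.state(); w,x,y,z=s["orientation"]; a=2*np.arctan2(y,x)+0; tx=np.array([np.cos(a),np.sin(a)])
    ang=np.degrees(a)
    g=s["ee_pos"]; out=[]
    for n in("side","top"):
        im,d,K,E=grab(n); P=cloud(d,K,E); h=cv2.cvtColor(im,cv2.COLOR_BGR2HSV).astype(int)
        m=(h[...,0]>105)&(h[...,0]<130)&(h[...,1]>120)&(h[...,2]>40)&(np.linalg.norm(P[...,:2]-g[:2],axis=-1)<.26)&(P[...,2]<g[2]+.1)&(d>0)
        m=cv2.erode(m.astype(np.uint8),np.ones((2,2)))>0
        q=P[m]; out.append(np.c_[(q[:,:2]-g[:2])@tx,(q[:,:2]-g[:2])@[-tx[1],tx[0]],q[:,2]-g[2]-.0187-.004]*1000)
    return s,ang,out
E
python3 - <<'E'
from h import *
s,ang,o=tilt(); print(s["ee_pos"],s["force"],s["finger_force"],ang)
for q in o:
    print(len(q))
    for lo in range(-40,220,20):
        k=q[(q[:,0]>=lo)&(q[:,0]<lo+20)]
        if len(k)>3: print(lo,len(k),np.round(np.percentile(k[:,2],[5,50,95])))
E
```

```text
[ 0.49587284 -0.25404653  0.08248964] [ 0.08301577 -0.45148825 -2.69424335] 123.83583068847656 76.65241976592304
1236
-20 6 [-18.  -9.  -6.]
0 483 [-70. -57. -35.]
20 38 [-53. -41. -38.]
40 55 [-69. -46. -37.]
60 93 [-70. -62. -38.]
80 61 [-70. -67. -38.]
100 45 [-70. -48. -38.]
120 125 [-68. -65. -38.]
140 275 [-64. -60. -54.]
160 55 [-58. -57. -55.]
1710
0 85 [-69. -50. -33.]
20 154 [-70. -65. -36.]
40 135 [-70. -65. -37.]
60 275 [-70. -66. -38.]
80 105 [-70. -65. -36.]
100 167 [-70. -65. -37.]
120 343 [-69. -65. -38.]
140 328 [-64. -59. -40.]
160 118 [-57. -54. -41.]
```

```bash
python3 - <<'E'
from h import *
im,d,K,E=grab("top"); P=cloud(d,K,E)
m=(P[...,2]>.1)&(P[...,2]<.118)&(P[...,0]>.4)&(P[...,0]<.65)&(P[...,1]>.08)&(P[...,1]<.36)&(d>0)
hsv=cv2.cvtColor(im,cv2.COLOR_BGR2HSV); m&=hsv[...,1]<60
q=P[m]*1000; print(len(q),np.percentile(q,[1,5,50,95,99],axis=0).round())
print(cv2.minAreaRect(q[:,:2].astype(np.float32)))
# lid height edge
t=(hsv[...,0]>75)&(hsv[...,0]<95)&(hsv[...,1]>120)&(P[...,1]>.2); q=P[t]*1000; print(np.percentile(q,[1,50,99],axis=0).round())
E
```

```text
1017 [[429. 115. 100.]
 [431. 125. 102.]
 [532. 260. 111.]
 [620. 327. 116.]
 [622. 329. 118.]]
((526.0736083984375, 219.52394104003906), (190.3627471923828, 218.2449951171875), 2.308879852294922)
[[432. 329. 125.]
 [518. 365. 228.]
 [607. 394. 302.]]
```

Emit:
drive_tool([
  {"x": 0, "y": 3, "z": 7, "spin": 0, "claw": 0},
  {"x": 0, "y": 7, "z": 14, "spin": 0, "claw": 0},
  {"x": 0, "y": 11, "z": 20, "spin": 0, "claw": 0},
  {"x": 1, "y": 15, "z": 24, "spin": 0.01, "claw": 0},
  {"x": 2, "y": 18, "z": 26, "spin": 0.02, "claw": 0},
  {"x": 3, "y": 20, "z": 26, "spin": 0.02, "claw": 0},
  {"x": 3, "y": 22, "z": 24, "spin": 0.02, "claw": 0},
  {"x": 3, "y": 23, "z": 20, "spin": 0.02, "claw": 0},
  {"x": 3, "y": 23, "z": 15, "spin": 0.02, "claw": 0},
  {"x": 3, "y": 23, "z": 10, "spin": 0.02, "claw": 0},
  {"x": 3, "y": 23, "z": 6, "spin": 0.02, "claw": 0},
  {"x": 3, "y": 23, "z": 3, "spin": 0.02, "claw": 0},
])

```text
clock: 7.7
ee_pos: [0.5195, -0.0415, 0.2789]
orientation: [0.0, 0.729, 0.685, 0.001]
force: [0.4, 0.9, -2.5]
opening: 0.0479
finger_force: 123.9
```

Emit:
drive_tool([
  {"x": 2, "y": 23, "z": 0, "spin": 0.02, "claw": 0},
  {"x": 2, "y": 23, "z": 0, "spin": 0.02, "claw": 0},
  {"x": 2, "y": 23, "z": 0, "spin": 0.02, "claw": 0},
  {"x": 2, "y": 23, "z": 0, "spin": 0.02, "claw": 0},
  {"x": 1, "y": 22, "z": 0, "spin": 0.02, "claw": 0},
  {"x": 0, "y": 21, "z": 0, "spin": 0, "claw": 0},
  {"x": 0, "y": 19, "z": 0, "spin": 0, "claw": 0},
  {"x": 0, "y": 15, "z": 0, "spin": 0, "claw": 0},
  {"x": 0, "y": 10, "z": 0, "spin": 0, "claw": 0},
  {"x": 0, "y": 6, "z": 0, "spin": 0, "claw": 0},
  {"x": 0, "y": 3, "z": 0, "spin": 0, "claw": 0},
  {"x": 0, "y": 0, "z": 0, "spin": 0, "claw": 0},
])

```text
clock: 9.2
ee_pos: [0.5288, 0.1447, 0.2773]
orientation: [0.0, 0.694, 0.72, -0.0]
force: [-0.5, -0.1, -2.3]
opening: 0.0482
finger_force: 123.9
```

```bash
cat >> h.py <<'E'
def report():
    s,ang,o=tilt(); print(s["clock"],s["ee_pos"],s["force"],s["finger_force"],ang)
    for q in o:
        print(len(q),[(lo,len(k),*np.round(np.percentile(k[:,2],[5,95]))) for lo in range(-80,220,20) for k in [q[(q[:,0]>=lo)&(q[:,0]<lo+20)]] if len(k)>3])
E
python3 -c "from h import *; report()"
```

```text
9.2 [0.5288304  0.14474618 0.27726232] [-0.47798332 -0.05657959 -2.33833664] 123.92523050308228 92.10238482242728
982 [(0, 577, np.float64(-70.0), np.float64(-38.0)), (20, 39, np.float64(-64.0), np.float64(-39.0)), (40, 36, np.float64(-64.0), np.float64(-40.0)), (60, 35, np.float64(-64.0), np.float64(-39.0)), (80, 34, np.float64(-67.0), np.float64(-39.0)), (100, 47, np.float64(-69.0), np.float64(-39.0)), (120, 55, np.float64(-66.0), np.float64(-39.0)), (140, 134, np.float64(-64.0), np.float64(-41.0)), (160, 24, np.float64(-59.0), np.float64(-54.0))]
0 []
```

Emit:
drive_tool([
  {"x": 0, "y": 0, "z": 0, "spin": 0, "claw": 0},
  {"x": 0, "y": 0, "z": 0, "spin": 0, "claw": 0},
  {"x": 0, "y": 0, "z": 0, "spin": 0, "claw": 0},
  {"x": 0, "y": 0, "z": 0, "spin": 0, "claw": 0},
], squeeze=20)

```text
clock: 9.8
ee_pos: [0.5288, 0.145, 0.2773]
orientation: [-0.0, 0.694, 0.72, -0.0]
force: [-0.4, 0.8, -2.9]
opening: 0.0483
finger_force: 123.9
```

```bash
python3 -c "from h import *; report()"
```

```text
9.8 [0.52879675 0.14495482 0.277284  ] [-0.35555019  0.84215447 -2.87190652] 123.93123865127563 92.11708823406677
1004 [(0, 581, np.float64(-69.0), np.float64(-38.0)), (20, 40, np.float64(-65.0), np.float64(-39.0)), (40, 34, np.float64(-64.0), np.float64(-39.0)), (60, 37, np.float64(-65.0), np.float64(-38.0)), (80, 32, np.float64(-67.0), np.float64(-39.0)), (100, 62, np.float64(-65.0), np.float64(-40.0)), (120, 54, np.float64(-68.0), np.float64(-39.0)), (140, 135, np.float64(-64.0), np.float64(-40.0)), (160, 29, np.float64(-60.0), np.float64(-56.0))]
0 []
```

Emit:
drive_tool([
  {"x": 0, "y": 0, "z": 0, "spin": 0, "claw": 5},
  {"x": 0, "y": 0, "z": 0, "spin": 0, "claw": 5},
  {"x": 0, "y": 0, "z": 0, "spin": 0, "claw": 5},
], squeeze=60)

```text
clock: 10.28
ee_pos: [0.5288, 0.145, 0.2773]
orientation: [-0.0, 0.694, 0.72, -0.0]
force: [0.1, -0.3, -2.9]
opening: 0.0484
finger_force: 123.9
```

```bash
python3 -c "from h import *; report()"
```

```text
10.275 [0.52879949 0.14496534 0.2772793 ] [ 0.14653561 -0.28515585 -2.94369352] 123.932626247406 92.11905440525737
991 [(0, 580, np.float64(-69.0), np.float64(-38.0)), (20, 41, np.float64(-64.0), np.float64(-39.0)), (40, 31, np.float64(-63.0), np.float64(-40.0)), (60, 35, np.float64(-64.0), np.float64(-39.0)), (80, 35, np.float64(-69.0), np.float64(-39.0)), (100, 55, np.float64(-67.0), np.float64(-40.0)), (120, 58, np.float64(-67.0), np.float64(-39.0)), (140, 132, np.float64(-64.0), np.float64(-43.0)), (160, 24, np.float64(-59.0), np.float64(-56.0))]
0 []
```

Emit:
drive_tool([
  {"x": 0, "y": 0, "z": 0, "spin": 0, "claw": 45},
  {"x": 0, "y": 0, "z": 0, "spin": 0, "claw": 45},
  {"x": 0, "y": 0, "z": 0, "spin": 0, "claw": 45},
], squeeze=20)

```text
clock: 10.75
ee_pos: [0.5288, 0.145, 0.2773]
orientation: [-0.0, 0.694, 0.72, -0.0]
force: [0.0, 0.2, -2.8]
opening: 0.0483
finger_force: 123.9
```

Emit:
drive_tool([
  {"x": 0, "y": 0, "z": 0, "spin": 0, "claw": 52},
  {"x": 0, "y": 0, "z": 0, "spin": 0, "claw": 52},
])

```text
clock: 11.0
ee_pos: [0.5288, 0.145, 0.2773]
orientation: [-0.0, 0.694, 0.72, -0.0]
force: [0.1, 0.6, -2.8]
opening: 0.0478
finger_force: 123.9
```

Emit:
drive_tool([
  {"x": 0, "y": 0, "z": 0, "spin": 0, "claw": 54},
  {"x": 0, "y": 0, "z": 0, "spin": 0, "claw": 54},
])

```text
clock: 11.25
ee_pos: [0.5288, 0.145, 0.2773]
orientation: [-0.0, 0.694, 0.72, -0.0]
force: [0.4, 0.2, -2.4]
opening: 0.0484
finger_force: 123.9
```

Emit:
drive_tool([
  {"x": 0, "y": 0, "z": 0, "spin": 0, "claw": 55},
  {"x": 0, "y": 0, "z": 0, "spin": 0, "claw": 55},
])

```text
clock: 11.5
ee_pos: [0.5288, 0.145, 0.2773]
orientation: [-0.0, 0.694, 0.72, -0.0]
force: [-0.0, 0.2, -1.9]
opening: 0.0482
finger_force: 123.9
```

Emit:
drive_tool([
  {"x": 0, "y": 0, "z": 0, "spin": 0, "claw": 56},
])

```text
clock: 11.62
ee_pos: [0.5288, 0.145, 0.2773]
orientation: [-0.0, 0.694, 0.72, -0.0]
force: [-0.3, -0.3, -2.6]
opening: 0.0482
finger_force: 118.5
```

Emit:
drive_tool([
  {"x": 0, "y": 0, "z": 0, "spin": 0, "claw": 56.5},
])

```text
clock: 11.75
ee_pos: [0.5288, 0.145, 0.2773]
orientation: [-0.0, 0.694, 0.72, -0.0]
force: [-0.3, 0.1, -2.3]
opening: 0.0486
finger_force: 95.5
```

Emit:
drive_tool([
  {"x": 0, "y": 0, "z": 0, "spin": 0, "claw": 57},
])

```text
clock: 11.88
ee_pos: [0.5288, 0.145, 0.2772]
orientation: [-0.0, 0.694, 0.72, -0.0]
force: [0.6, 0.3, -2.4]
opening: 0.0489
finger_force: 72.3
```

Emit:
drive_tool([
  {"x": 0, "y": 0, "z": 0, "spin": 0, "claw": 57.4},
  {"x": 0, "y": 0, "z": 0, "spin": 0, "claw": 57.6},
])

```text
clock: 12.12
ee_pos: [0.5288, 0.145, 0.2773]
orientation: [-0.0, 0.694, 0.72, -0.0]
force: [0.2, -0.2, -1.9]
opening: 0.0493
finger_force: 44.3
```

```bash
cat >> h.py <<'E'
def quick():
    s,ang,o=tilt(); q=o[0]; print(s["clock"],s["ee_pos"].round(4),s["force"].round(1),s["finger_force"])
    k=q[q[:,0]>25]
    i=k[:,0].argmax() if len(k) else 0
    print(len(q), "far",k[i].round() if len(k) else 0,"min z",q[:,2].min().round(), [(lo,*np.round(np.percentile(j[:,2],[5,95])).astype(int)) for lo in range(-80,220,40) for j in [q[(q[:,0]>=lo)&(q[:,0]<lo+20)]] if len(j)>3])
E
python3 -c "from h import *; quick()"
```

```text
12.125 [0.5288 0.145  0.2773] [ 0.2 -0.2 -1.9] 44.34156060218811
994 far [165.  32. -58.] min z -72.0 [(0, np.int64(-69), np.int64(-37)), (40, np.int64(-64), np.int64(-40)), (80, np.int64(-68), np.int64(-39)), (120, np.int64(-68), np.int64(-38)), (160, np.int64(-58), np.int64(-56))]
```

Emit:
drive_tool([
  {"x": 0, "y": 0, "z": 0, "spin": 0, "claw": 57.8},
  {"x": 0, "y": 0, "z": 0, "spin": 0, "claw": 57.8},
])

```text
clock: 12.48
ee_pos: [0.5288, 0.145, 0.2773]
orientation: [-0.0, 0.694, 0.72, -0.0]
force: [0.5, 1.0, -2.1]
opening: 0.0496
finger_force: 35.0
```

```bash
python3 -c "from h import *; quick()"
```

```text
12.475 [0.5288 0.145  0.2773] [ 0.5  1.  -2.1] 35.00303864479065
987 far [164. -10. -57.] min z -71.0 [(0, np.int64(-69), np.int64(-37)), (40, np.int64(-64), np.int64(-39)), (80, np.int64(-68), np.int64(-38)), (120, np.int64(-67), np.int64(-39)), (160, np.int64(-58), np.int64(-56))]
```

Emit:
drive_tool([
  {"x": 0, "y": 0, "z": 0, "spin": 0, "claw": 57.9},
  {"x": 0, "y": 0, "z": 0, "spin": 0, "claw": 58.0},
])

```text
clock: 12.82
ee_pos: [0.5288, 0.1449, 0.2773]
orientation: [-0.0, 0.694, 0.72, -0.0]
force: [-0.0, -0.9, -2.7]
opening: 0.0495
finger_force: 25.6
```

```bash
python3 -c "from h import *; quick()"
```

```text
12.825 [0.5288 0.1449 0.2773] [-0.  -0.9 -2.7] 25.64119577407837
992 far [166. -14. -59.] min z -72.0 [(0, np.int64(-69), np.int64(-37)), (40, np.int64(-64), np.int64(-39)), (80, np.int64(-68), np.int64(-39)), (120, np.int64(-67), np.int64(-39)), (160, np.int64(-59), np.int64(-56))]
```

Emit:
drive_tool([
  {"x": 0, "y": 0, "z": 0, "spin": 0, "claw": 58.1},
  {"x": 0, "y": 0, "z": 0, "spin": 0, "claw": 58.15},
])

```text
clock: 13.18
ee_pos: [0.5288, 0.1449, 0.2773]
orientation: [-0.0, 0.694, 0.72, -0.0]
force: [0.0, 0.5, -2.6]
opening: 0.0498
finger_force: 18.6
```

```bash
python3 -c "from h import *; quick()"
```

```text
13.175 [0.5288 0.1449 0.2773] [ 0.   0.5 -2.6] 18.638571202754974
986 far [166.   2. -58.] min z -71.0 [(0, np.int64(-69), np.int64(-37)), (40, np.int64(-65), np.int64(-39)), (80, np.int64(-68), np.int64(-38)), (120, np.int64(-67), np.int64(-40)), (160, np.int64(-59), np.int64(-56))]
```

Emit:
drive_tool([
  {"x": 0, "y": 0, "z": 0, "spin": 0, "claw": 58.2},
  {"x": 0, "y": 0, "z": 0, "spin": 0, "claw": 58.25},
])

```text
clock: 13.52
ee_pos: [0.5288, 0.145, 0.2773]
orientation: [-0.0, 0.694, 0.72, -0.0]
force: [0.5, 0.1, -2.0]
opening: 0.0496
finger_force: 14.0
```

```bash
python3 -c "from h import *; quick()"
```

```text
13.525 [0.5288 0.145  0.2773] [ 0.5  0.1 -2. ] 13.977020680904388
967 far [167. -22. -60.] min z -72.0 [(0, np.int64(-69), np.int64(-37)), (40, np.int64(-66), np.int64(-41)), (80, np.int64(-68), np.int64(-41)), (120, np.int64(-70), np.int64(-43)), (160, np.int64(-62), np.int64(-59))]
```

Emit:
drive_tool([
  {"x": 0, "y": 0, "z": 0, "spin": 0, "claw": 58.28},
  {"x": 0, "y": 0, "z": 0, "spin": 0, "claw": 58.28},
])

```text
clock: 13.88
ee_pos: [0.5288, 0.145, 0.2773]
orientation: [-0.0, 0.694, 0.72, -0.0]
force: [-0.7, -0.3, -2.3]
opening: 0.0501
finger_force: 13.3
```

```bash
python3 -c "from h import *; quick()"
```

```text
13.875 [0.5288 0.145  0.2773] [-0.7 -0.3 -2.3] 13.313573598861694
885 far [ 140.   10. -102.] min z -107.0 [(0, np.int64(-70), np.int64(-41)), (40, np.int64(-85), np.int64(-55)), (80, np.int64(-98), np.int64(-71)), (120, np.int64(-104), np.int64(-82))]
```

Emit:
drive_tool([
  {"x": 0, "y": 0, "z": 0, "spin": 0, "claw": 58.28},
  {"x": 0, "y": 0, "z": 0, "spin": 0, "claw": 58.28},
  {"x": 0, "y": 0, "z": 0, "spin": 0, "claw": 58.28},
])

```text
clock: 14.35
ee_pos: [0.5288, 0.145, 0.2773]
orientation: [-0.0, 0.694, 0.72, -0.0]
force: [0.7, -0.0, -2.6]
opening: 0.0499
finger_force: 13.4
```

```bash
python3 -c "from h import *; quick()"
```

```text
14.35 [0.5288 0.145  0.2773] [ 0.7 -0.  -2.6] 13.35055097937584
884 far [ 139.   -8. -106.] min z -109.0 [(0, np.int64(-71), np.int64(-41)), (40, np.int64(-88), np.int64(-57)), (80, np.int64(-97), np.int64(-72)), (120, np.int64(-106), np.int64(-86))]
```

Emit:
drive_tool([
  {"x": 0, "y": 0, "z": 0, "spin": 0, "claw": 58.32},
  {"x": 0, "y": 0, "z": 0, "spin": 0, "claw": 58.36},
  {"x": 0, "y": 0, "z": 0, "spin": 0, "claw": 58.36},
])

```text
clock: 14.82
ee_pos: [0.5288, 0.145, 0.2773]
orientation: [-0.0, 0.694, 0.72, -0.0]
force: [-0.3, -0.4, -3.3]
opening: 0.05
finger_force: 9.4
```

```bash
python3 -c "from h import *; quick()"
```

```text
14.825 [0.5288 0.145  0.2773] [-0.3 -0.4 -3.3] 9.380006343126297
877 far [ 111.   54. -112.] min z -134.0 [(-40, np.int64(-72), np.int64(-65)), (0, np.int64(-87), np.int64(-58)), (40, np.int64(-110), np.int64(-78)), (80, np.int64(-129), np.int64(-101))]
```

Emit:
drive_tool([
  {"x": 0, "y": 0, "z": 0, "spin": 0, "claw": 58.39},
  {"x": 0, "y": 0, "z": 0, "spin": 0, "claw": 58.42},
  {"x": 0, "y": 0, "z": 0, "spin": 0, "claw": 58.42},
])

```text
clock: 15.3
ee_pos: [0.5288, 0.145, 0.2773]
orientation: [-0.0, 0.694, 0.72, -0.0]
force: [-0.3, -0.2, -2.4]
opening: 0.0498
finger_force: 6.4
```

```bash
python3 -c "from h import *; quick()"
```

```text
15.3 [0.5288 0.145  0.2773] [-0.3 -0.2 -2.4] 6.425494998693466
1438 far [  93.   32. -196.] min z -196.0 [(-40, np.int64(-89), np.int64(-44)), (0, np.int64(-136), np.int64(-90)), (40, np.int64(-166), np.int64(-129))]
```

Emit:
drive_tool([
  {"x": 0, "y": 0, "z": 0, "spin": 0, "claw": 57},
])

```text
clock: 15.52
ee_pos: [0.5288, 0.145, 0.2773]
orientation: [-0.0, 0.694, 0.72, 0.0]
force: [-0.2, -0.1, -2.1]
opening: 0.0498
finger_force: 23.0
```

```bash
python3 - <<'E'
from h import *
a=grab("side"); cv2.imwrite("pics/s3.png",cv2.resize(a[0][60:260,180:440],(780,600))); quick()
E
```

```text
15.575 [0.5288 0.145  0.2773] [ 0.2 -0.1 -1.6] 22.989273369312286
1500 far [ 112.   -9. -254.] min z -262.0 [(-40, np.int64(-92), np.int64(-44)), (0, np.int64(-141), np.int64(-96)), (40, np.int64(-166), np.int64(-137))]
```

View pics/s3.png

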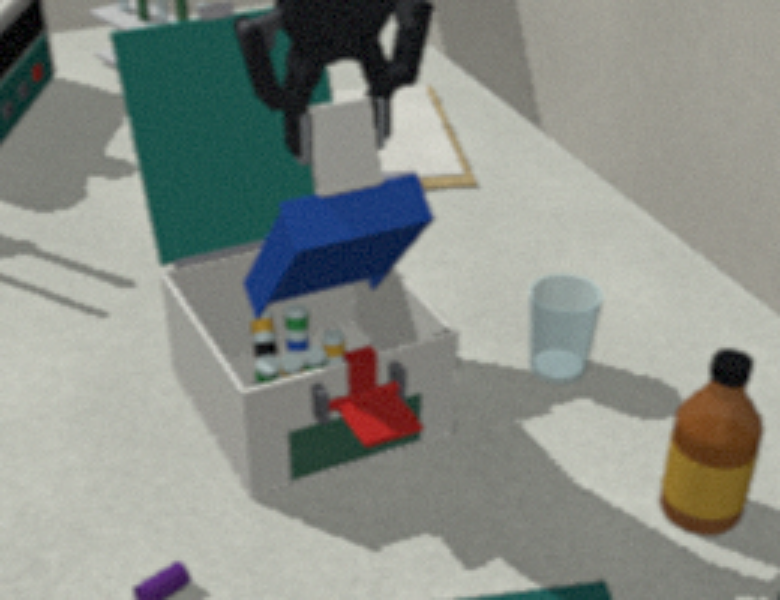

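Emit:
drive_tool([
  {"x": 0, "y": 0, "z": 0, "spin": 0, "claw": 58.3},
  {"x": 0, "y": 0, "z": 15, "spin": 0, "claw": 58.38},
  {"x": 0, "y": 0, "z": -15, "spin": 0, "claw": 58.38},
  {"x": 0, "y": 0, "z": 20, "spin": 0, "claw": 58.38},
  {"x": 0, "y": 0, "z": -20, "spin": 0, "claw": 58.38},
  {"x": 0, "y": 0, "z": 0, "spin": 0, "claw": 57.5},
  {"x": 0, "y": 0, "z": 0, "spin": 0, "claw": 56},
])

```text
clock: 16.55
ee_pos: [0.5289, 0.145, 0.2777]
orientation: [0.0, 0.694, 0.72, 0.0]
force: [0.1, -0.0, -1.6]
opening: 0.0497
finger_force: 22.1
```

```bash
python3 - <<'E'
from h import *
f=[]
for i in range(6):
    env.read_camera("side"); f.append(env.state()["force"][2])
print(np.mean(f),f); quick()
a=grab("side"); cv2.imwrite("pics/s4.png",cv2.resize(a[0][60:260,200:400],(600,600)))
E
```

```text
-1.3664958876394355 [np.float64(0.12580588577599383), np.float64(-2.2341502543875045), np.float64(-1.6222954606812756), np.float64(-1.402807524185039), np.float64(-1.2374837800639176), np.float64(-1.8280441922948714)]
16.85 [0.5288 0.145  0.2775] [-0.7  0.3 -1.8] 22.086218297481537
1470 far [  60.   53. -152.] min z -167.0 [(-40, np.int64(-90), np.int64(-44)), (0, np.int64(-141), np.int64(-97)), (40, np.int64(-166), np.int64(-133))]
```

View pics/s4.png

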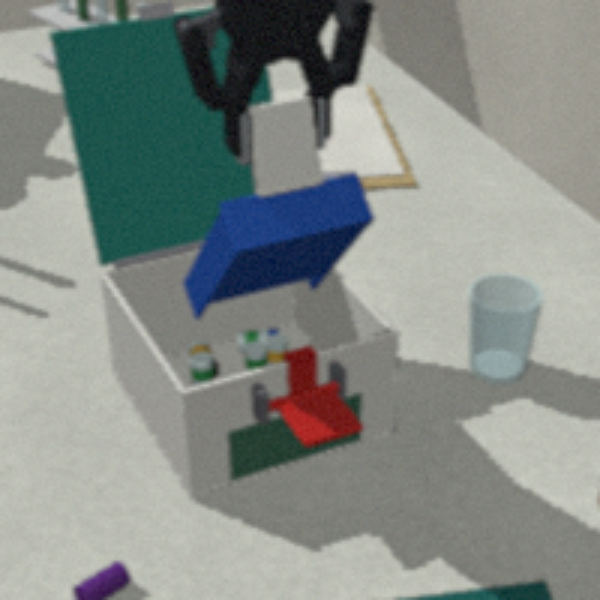

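Emit:
drive_tool([
  {"x": 0, "y": 0, "z": 15, "spin": 0, "claw": 50},
  {"x": 0, "y": -8, "z": 15, "spin": 0, "claw": 50},
  {"x": 0, "y": -18, "z": 5, "spin": 0, "claw": 50},
  {"x": 0, "y": -28, "z": 0, "spin": -0.03, "claw": 50},
  {"x": -1, "y": -32, "z": 0, "spin": -0.03, "claw": 50},
  {"x": -1, "y": -34, "z": 0, "spin": -0.03, "claw": 50},
  {"x": -1, "y": -34, "z": 0, "spin": -0.03, "claw": 50},
  {"x": -1, "y": -34, "z": 0, "spin": -0.03, "claw": 50},
  {"x": -1, "y": -34, "z": -5, "spin": -0.03, "claw": 50},
  {"x": -1, "y": -30, "z": -10, "spin": -0.03, "claw": 50},
  {"x": -1, "y": -22, "z": -15, "spin": -0.03, "claw": 50},
  {"x": -1, "y": -15, "z": -15, "spin": -0.03, "claw": 50},
])

```text
clock: 18.5
ee_pos: [0.5202, -0.1457, 0.2664]
orientation: [-0.0, 0.785, 0.619, -0.0]
force: [0.2, -0.4, -2.0]
opening: 0.0501
finger_force: 22.1
```

Emit:
drive_tool([
  {"x": 0, "y": -8, "z": -15, "spin": 0, "claw": 50},
  {"x": 0, "y": -5, "z": -20, "spin": 0, "claw": 50},
  {"x": 0, "y": 0, "z": -10, "spin": 0, "claw": 50},
  {"x": 0, "y": 0, "z": 0, "spin": 0, "claw": 50},
])

```text
clock: 19.0
ee_pos: [0.5207, -0.1565, 0.2218]
orientation: [-0.0, 0.784, 0.62, -0.0]
force: [0.1, -1.0, -1.7]
opening: 0.0497
finger_force: 22.1
```

```bash
python3 - <<'E'
from h import *
quick()
a=grab("side"); b=grab("top")
cv2.imwrite("pics/s5.png",np.hstack([cv2.resize(a[0][130:370,220:430],(455,520)),cv2.resize(b[0][170:280,168:270],(345,372),interpolation=cv2.INTER_CUBIC)] if 0 else [cv2.resize(a[0][130:370,220:430],(420,480)),cv2.resize(b[0][165:285,170:265],(380,480),interpolation=cv2.INTER_CUBIC)]))
E
```

```text
19.0 [ 0.5207 -0.1565  0.2218] [ 0.1 -1.  -1.7] 22.12890923023224
1698 far [  54. -244. -178.] min z -190.0 [(-40, np.int64(-73), np.int64(-42)), (0, np.int64(-187), np.int64(-90)), (40, np.int64(-177), np.int64(-133))]
```

View pics/s5.png

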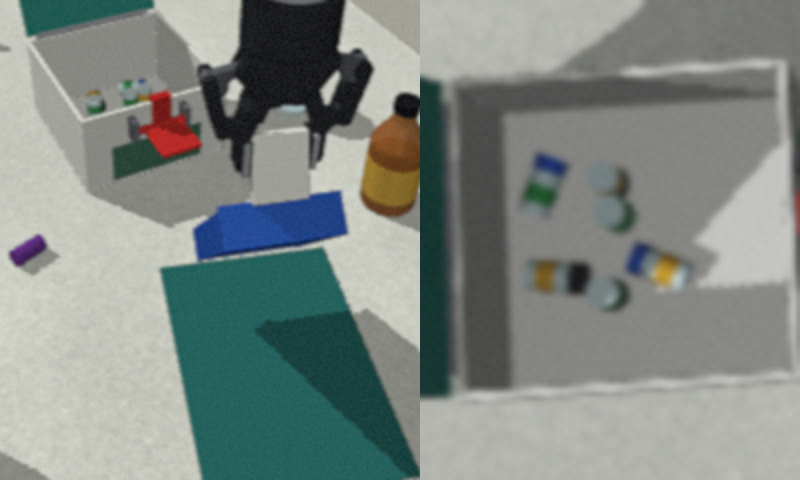

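Emit:
drive_tool([
  {"x": 0, "y": 0, "z": -20, "spin": 0, "claw": 50},
  {"x": 0, "y": 0, "z": -20, "spin": 0, "claw": 50},
  {"x": 0, "y": 0, "z": -12, "spin": 0, "claw": 50},
  {"x": 0, "y": 0, "z": -5, "spin": 0, "claw": 50},
])

```text
clock: 19.7
ee_pos: [0.5209, -0.157, 0.1651]
orientation: [-0.0, 0.784, 0.62, -0.0]
force: [-0.4, 1.3, -1.0]
opening: 0.0497
finger_force: 22.1
```

```bash
python3 - <<'E'
from h import *
s,ang,o=tilt(); print(s["ee_pos"],s["force"])
for q in o:
    q=q[(abs(q[:,1])<58)&(q[:,0]<200)]; print(len(q))
    if len(q)<50: continue
    hull=cv2.convexHull(q[:,[0,2]].astype(np.float32)).reshape(-1,2); print(cv2.approxPolyDP(hull,5,True).reshape(-1,2).round())
E
```

```text
[ 0.52086625 -0.15701024  0.16511959] [-0.37463599  1.29990305 -0.99884226]
1269
[[  57. -139.]
 [ -22.  -40.]
 [ -49.  -61.]
 [  36. -158.]]
894
[[  65. -169.]
 [  71. -143.]
 [  17.  -84.]
 [  13. -129.]
 [  29. -152.]]
```

Emit:
drive_tool([
  {"x": 0, "y": 0, "z": -8, "spin": 0, "claw": 50},
  {"x": 0, "y": 0, "z": -6, "spin": 0, "claw": 50},
  {"x": -3, "y": -12, "z": -7, "spin": 0, "claw": 50},
  {"x": -3, "y": -12, "z": -8, "spin": 0, "claw": 50},
  {"x": -3, "y": -13, "z": -9, "spin": 0, "claw": 50},
  {"x": -3, "y": -13, "z": -10, "spin": 0, "claw": 50},
])

```text
clock: 20.55
ee_pos: [0.5092, -0.2084, 0.1176]
orientation: [0.001, 0.785, 0.62, 0.0]
force: [0.0, -2.9, 3.8]
opening: 0.0496
finger_force: 20.0
```

```bash
cat >> h.py <<'E'
def hullp():
    s,ang,o=tilt(); print(s["clock"],s["ee_pos"].round(4),s["force"].round(1),s["finger_force"])
    for q in o:
        q=q[(abs(q[:,1])<58)&(q[:,0]<200)]; print(len(q))
        if len(q)<50: continue
        hull=cv2.convexHull(q[:,[0,2]].astype(np.float32)).reshape(-1,2); print(cv2.approxPolyDP(hull,5,True).reshape(-1,2).round().tolist())
E
python3 -c "from h import *; hullp()"
```

```text
20.55 [ 0.5092 -0.2084  0.1176] [ 0.  -2.9  3.8] 20.00223934650421
1621
[[114.0, -124.0], [112.0, -104.0], [3.0, 3.0], [-7.0, -8.0], [-29.0, -68.0], [76.0, -120.0]]
1777
[[111.0, -125.0], [114.0, -101.0], [9.0, -3.0], [-3.0, -80.0], [70.0, -120.0]]
```

Emit:
drive_tool([
  {"x": -3, "y": -11, "z": -11, "spin": 0, "claw": 50},
  {"x": -2, "y": -11, "z": -13, "spin": 0, "claw": 50},
  {"x": -2, "y": -9, "z": -13, "spin": 0, "claw": 50},
  {"x": -2, "y": -7, "z": -12, "spin": 0, "claw": 50},
  {"x": -1, "y": -4, "z": -8, "spin": 0, "claw": 50},
])

```text
clock: 21.28
ee_pos: [0.4985, -0.2492, 0.0593]
orientation: [-0.0, 0.785, 0.62, -0.0]
force: [-0.2, 0.8, 0.1]
opening: 0.0492
finger_force: 20.7
```

```bash
python3 -c "from h import *; hullp()"
```

```text
21.275 [ 0.4985 -0.2492  0.0593] [-0.2  0.8  0.1] 20.71723848581314
1685
[[150.0, -66.0], [144.0, -44.0], [15.0, 45.0], [-13.0, 37.0], [-2.0, -72.0], [109.0, -77.0]]
2348
[[150.0, -43.0], [3.0, -28.0], [-10.0, -78.0], [112.0, -76.0], [148.0, -66.0]]
```

Emit:
drive_tool([
  {"x": 0, "y": -1, "z": -3, "spin": 0, "claw": 50},
  {"x": 0, "y": 0, "z": -2, "spin": 0, "claw": 50},
  {"x": 0, "y": 0, "z": 0, "spin": 0, "claw": 50},
])

```text
clock: 21.75
ee_pos: [0.499, -0.2499, 0.0553]
orientation: [0.0, 0.784, 0.62, 0.0]
force: [0.9, -0.1, -0.3]
opening: 0.0493
finger_force: 20.8
```

```bash
python3 -c "from h import *; hullp()"
```

```text
21.75 [ 0.499  -0.2499  0.0553] [ 0.9 -0.1 -0.3] 20.808458626270294
1710
[[150.0, -62.0], [146.0, -41.0], [14.0, 45.0], [-13.0, 33.0], [-19.0, 15.0], [0.0, -71.0], [117.0, -74.0]]
2340
[[153.0, -56.0], [153.0, -42.0], [146.0, -36.0], [5.0, -28.0], [0.0, -35.0], [5.0, -70.0], [112.0, -76.0]]
```

Emit:
drive_tool([
  {"x": 0, "y": 0, "z": -2, "spin": 0, "claw": 50},
  {"x": 0, "y": 0, "z": -2, "spin": 0, "claw": 50},
  {"x": 0, "y": 0, "z": 0, "spin": 0, "claw": 50},
])

```text
clock: 22.22
ee_pos: [0.4988, -0.25, 0.0511]
orientation: [-0.0, 0.785, 0.62, -0.0]
force: [0.1, -0.7, 0.7]
opening: 0.0495
finger_force: 20.7
```

Emit:
drive_tool([
  {"x": 0, "y": 0, "z": 0, "spin": 0, "claw": 58.3},
  {"x": 0, "y": 0, "z": 0, "spin": 0, "claw": 59},
  {"x": 0, "y": 0, "z": 0, "spin": 0, "claw": 100},
  {"x": 0, "y": 0, "z": 0, "spin": 0, "claw": 100},
  {"x": 0, "y": 0, "z": 0, "spin": 0, "claw": 100},
  {"x": 0, "y": 0, "z": 15, "spin": 0, "claw": 100},
  {"x": 0, "y": 0, "z": 30, "spin": 0, "claw": 100},
  {"x": 0, "y": 0, "z": 50, "spin": 0, "claw": 100},
  {"x": 0, "y": -30, "z": 50, "spin": 0, "claw": 100},
  {"x": -20, "y": -50, "z": 10, "spin": 0, "claw": 100},
  {"x": 0, "y": 0, "z": 0, "spin": 0, "claw": 100},
])

```text
clock: 23.6
ee_pos: [0.4768, -0.3339, 0.2083]
orientation: [0.002, 0.786, 0.618, -0.001]
force: [-0.5, 0.4, -0.0]
opening: 0.0854
finger_force: 0.0
```

```bash
python3 - <<'E'
from h import *
s=env.state();print(s["clock"],s["ee_pos"],s["opening"])
a=grab("side"); im,d,K,E=grab("top"); P=cloud(d,K,E)
h=cv2.cvtColor(im,cv2.COLOR_BGR2HSV).astype(int)
m=(h[...,0]>105)&(h[...,0]<130)&(h[...,1]>120)&(P[...,0]>.4)&(P[...,0]<.62)&(P[...,1]<-.02)&(P[...,1]>-.32)&(d>0)
q=P[m]*1000; print(cv2.minAreaRect(q[:,:2].astype(np.float32)))
f=q[(q[:,2]<25)]; A=np.c_[f[:,:2],np.ones(len(f))]
k=f[np.linalg.norm(f[:,:2]-[515,-175],axis=1)<45]; c=np.linalg.lstsq(np.c_[k[:,:2],np.ones(len(k))],k[:,2],rcond=None)[0]; print("floor plane",c, k[:,2].mean())
cv2.imwrite("pics/end.png",np.vstack([cv2.resize(a[0],(480,300)),cv2.resize(im,(480,300))]))
E
```

```text
23.6 [ 0.47679923 -0.33392724  0.20833704] 0.08540771302603473
((520.367919921875, -173.56983947753906), (154.34225463867188, 115.31375122070312), 76.58848571777344)
floor plane [ 4.27515932e-04 -7.23065296e-04  7.78146032e+00] 8.128194643173458
```

View pics/end.png

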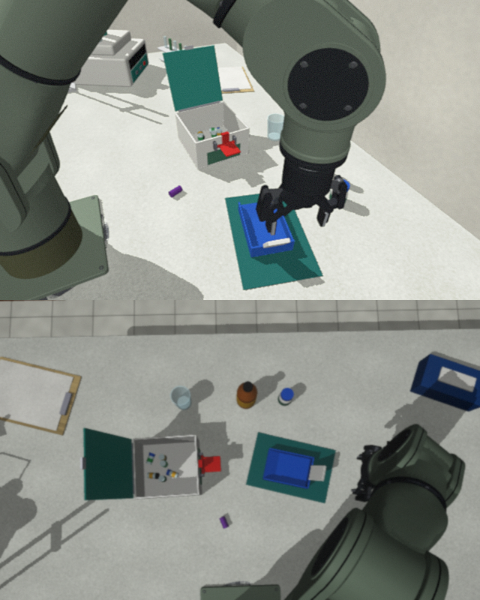

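The final picture shows the tray flat, empty and upright on the mat. All six vials are in the bin, the lid is open, the bystanders haven't moved, and the arm is clear, so I'm handing in.

```bash
python3 -c "
from workcell import env
print(env.finish_job())"
```

```text
the job is handed in; nothing more can be done
None
```

I handed the job in at about 24 s of the 64 s; no verdict came back, but the last camera views show the lid open, all six vials in the bin, the empty tray flat on the mat, and the bottle, beaker and jar where they stood.

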